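Press the label holder home behind the shelf lip and keep it pressed

TASK

Take the yellow label holder by its black grip, with its label side facing the same way as the blue shelf's edge, lay its tongue flat against that edge face just above the metal lip and press it there lightly for a moment. Then slide it straight down behind the lip, centred on the green mark, until the green spring strip gives way and the holder is fully home, and finish while still holding it pressed down. Leave everything else on the cart where it stands.

Things in the scene. Friction and masses are not known exactly. Their poses are not given: they have to be found in the camera images.
- holder: Yellow upright label holder, 0.09 kg, loose. Origin: underside (foot), mid-width, on the flat back of the tongue; z up, y along its 100 mm width, x from tongue to label side. Upside-down U from the end: tongue x 0 to 5 mm, gap 5 to 21, label panel 21 to 26, both 100 wide, z 0 to 30; bridge above them at z 30 to 38; black grip on top (see holder_grip). Stands on the cart top.
- holder_grip (a point): Centre of the black grip's top face, at x 17, y 0, z 88 mm in the holder's frame. The grip is 18 mm thick along x (8 to 26), 34 mm wide along y (-17 to 17) and 50 mm tall (z 38 to 88).
- label_face (a point): Middle of the white label on the outer side of the holder's panel: at x 26, y 0, z 17 mm in the holder's frame.
- shelf: Fixed low blue shelf on the cart. Origin: on the cart top under the middle of its flat edge face; z up, y along the edge, x straight out of the face. Face: plane x = 0, y -110 to 110 mm, top at z 80 = top of the deck, which lies behind it to x -142 and carries two fixed tins (at x -105, 48 mm across, tops up to z 110). Lip and channel in front of the face: see lip_mid.
- lip_mid (a point): Middle of the aluminium lip's top edge, at x 11, y 0, z 60 mm in the shelf's frame. Lip: x 9 to 13, y -75 to 75; the face shows 20 mm above it. Between face and lip: a channel 9 mm wide for the tongue, open on top, ends closed (inside y -70 to 70). Green mark on the lip's outer side: y 0. Holder fully home: its bridge rests on the lip's top edge, foot at z 30 mm.
- spring_strip (a joint): Green sprung strip in the channel, 60 mm long (y -30 to 30), top at z 38 mm at rest in the shelf's frame. Value in m: 0 at rest, grows as the tongue pushes it down, 0.008 with the holder fully home (limit 0.010). Pushes up with 3 N at first, 9 N at 0.008, and lifts the holder again when the push stops.
- dumbbell_a: Pink vinyl dumbbell, 180 mm long along its y, 62 mm thick; leave alone. Origin under its middle.
- dumbbell_b: The second pink dumbbell, the same; leave alone.
- peanut_ball: Blue hard peanut-shaped ball, 132 mm long along its x, 72 mm thick; leave alone. Origin under its middle.
- pushup_handle: Black push-up handle, feet 140 x 180 mm, bar along its y at 110 mm height (top 126); leave alone. Origin under its middle.
- tub: Empty clear plastic tub, 140 x 120 x 80 mm, open at the top; leave alone. Origin under its middle.

How it is judged:
By the outcome, as a careful person would: the job done as asked, in the order asked, and still so for the second after the job is handed in, while the arm keeps its last pose, push and grip.
It also fails if it takes over 40 s, if anything falls off the work surface, if the arm or the gripper's body presses on something with over 40 N, if the wrist force passes 120 N, or if a joint passes its speed limit or range.

ROBOT

A 7-joint arm with a two-finger parallel gripper is mounted at the origin on the work surface. World frame = base frame: x ahead of the robot, y to its left, z up, the work surface at z = 0. Lengths are in mm, angles in rad, forces in N, time in s.
With the tool pointing down it reaches from about 400 to 875 mm from the base axis. Payload 4.4 kg.
Tool frame: the origin (TCP) lies midway between the tips of the shut fingers; the grasp point (between the pads) lies 19 mm behind it; z points along the fingers, y is the line along which they close (so a half turn about z gives the same grasp; the last joint's range is limited). The gripper opens to 85 mm and grips with 20 to 120 N. Pads are 22 mm wide; open, the fingers measure 114 mm over their backs; the gripper's body (76 mm by 85 mm) begins 54 mm behind the grasp point. The pads swing forward as they close: fully open they stand 13 mm farther back than shut.
Start: joints at [-1.305, 0.628, 0.038, 1.517, -0.027, 0.996, -0.02], TCP at [211.711, 614.57, 231.313] pointing down, gripper open.
Joint ranges: [-3.06, 3.06], [-0.37, 2.12], [-1.25, 1.32], [0.18, 2.47], [-1.1, 4.24], [0.23, 1.98], [-2.94, 2.94]. Speed limits (rad/s): [2.57, 2.57, 3.14, 3.14, 3.14, 3.14, 3.14].

INTERFACE

Orientations are given as [roll, pitch, yaw] about the fixed x, y, z axes, in that order (R = Rz(yaw) Ry(pitch) Rx(roll)).
In Python, from cell import ctrl gives the robot as it stands.
- The arm moves only by the shell command python3 -m handwheel 'ROWS'. ROWS is JSON, a list of rows, each a list of 3 entries, a list of its own where there are three numbers: the turn, a rotation vector about the tool's x, y, z in degrees, then the shift along the tool's x, y, z in m, then the closure, from 0 (fully open) to 1 (shut). A call has 1 to 5 rows; each row shifts and turns the commanded pose from where the row before left it, along the tool's axes as they then stand; what a row does not reach is not made up. A row lasts 1/12 s, in which the tool goes at most 41.7 mm and 7.16 degrees, less where a joint would pass 70% of its speed; a pose out of reach is approached as far as the arm can. A call is refused whole if a number of a shift passes 0.0417 or a number of a turn 7.16, either way. A call with a gripper value outside its range is refused whole. The fingers move at their own pace and stop on an object; the grip force is fixed at half the most. Time passes only in rows, so rows that do not move let the fingers close. It gives the time, the measured TCP pose, the force, the opening and the grip force at its end, in the units of the state.
- ctrl.read_state(): the state, without advancing time (a new reading comes with each control period).
- ctrl.get_image(name): name is "side" or "top" or "wrist"; returns a dict with "pixels" (480x640x3 uint8, red, green, blue), "fx", "fy", "cx", "cy" (pixels), "pose" (4x4, takes a point from camera to world coordinates); the wrist camera has in their place "T_tool_cam" (4x4, takes a point from camera to tool coordinates, whose origin is the TCP and whose axes are the flange's). Camera axes: x right, y up, looking along -z (the intrinsics and any distortion apply to the point x, -y, -z); pixel columns grow to the right and rows downward; lengths in mm; the calibration is good to about 2 mm. A picture is of the moment at which its call begins: read the wrist's pose just before it. There is no depth.
- ctrl.finish_job(): hands the job in; it is judged then, once.
The state is a dict: "clock": time; "qpos": joint angles; "qd": joint speeds; "tau": joint torques, N m; "eef_pos": TCP position; "tool_rot": TCP orientation; "force": force on the tool from outside, world axes, zero at the start; "torque": the same for the moment, N m; "width": finger opening in mm; "gripper_force": force on a finger pad.
Only numpy, scipy, OpenCV 4.12 (cv2) and the standard library are available. Lean on these libraries where they do the work, as an engineer would, in place of code of your own. Each camera call takes 0.05 s, during which the arm holds its last target. There are 200 camera calls.

## Working session

There is one attempt and no reset: what is moved stays moved. The work goes in short steps, Python scripts to look and compute and a shell command to move; the robot and the scene stay as the last step left them, time stands still between calls to the robot, and variables do not carry over. Pictures are saved under pics/ and viewed, at most 10 in all, crops included, and the job is handed in when it is done.

```bash
mkdir -p pics; ls; python3 - <<'E'
from cell import ctrl
import cv2,pickle
s=ctrl.read_state();print(s)
d={}
for n in("side","top"):
    g=ctrl.get_image(n);d[n]=g
    print(n,{k:v for k,v in g.items() if k!="pixels"})
    cv2.imwrite(f"pics/{n}0.png",g["pixels"][:,:,::-1])
pickle.dump(d,open("d0.pkl","wb"))
E
```

```text
pics
{'clock': 0.0, 'qpos': array([-1.30481187,  0.62934672,  0.03844194,  1.51837841, -0.02701121,
        0.99631511, -0.02002401]), 'qd': array([-0.00015068, -0.00050818, -0.0006387 , -0.00065428,  0.00213625,
        0.00047117,  0.00083573]), 'tau': array([-2.56100402e-04, -5.63410199e+01,  1.22635458e+00, -1.93443900e+01,
        1.11240472e-02,  1.07023920e-02, -2.24068691e-05]), 'eef_pos': array([211.4873096 , 613.95861904, 230.38538777]), 'tool_rot': array([-3.13966306e+00,  1.65267480e-05,  2.80977788e+00]), 'force': array([-0.11284925, -0.36946711, -0.2876768 ]), 'torque': array([ 0.01983826,  0.05611962, -0.00109052]), 'gripper_force': 0.0, 'width': 85.47374179345151}
side {'fx': 624.2350852958846, 'fy': 624.2350852958846, 'cx': 328.26637921049996, 'cy': 242.07660370443523, 'pose': array([[ 9.49998974e-01,  2.34917070e-01, -2.05708334e-01,
         2.07506655e+02],
       [-3.12121185e-01,  7.33551759e-01, -6.03723598e-01,
        -1.02386477e+03],
       [ 9.07273193e-03,  6.37742728e-01,  7.70196013e-01,
         1.35313705e+03],
       [ 0.00000000e+00,  0.00000000e+00,  0.00000000e+00,
         1.00000000e+00]])}
top {'fx': 589.7942210701599, 'fy': 589.7942210701599, 'cx': 312.58078367598984, 'cy': 239.62558589519807, 'pose': array([[ 1.51812564e-02,  9.93139614e-01, -1.15944973e-01,
         3.77914171e+02],
       [-9.99883228e-01,  1.52816638e-02, -2.29243056e-05,
        -2.03474047e+01],
       [ 1.74906507e-03,  1.15931782e-01,  9.93255638e-01,
         1.58075026e+03],
       [ 0.00000000e+00,  0.00000000e+00,  0.00000000e+00,
         1.00000000e+00]])}
```

View pics/top0.png

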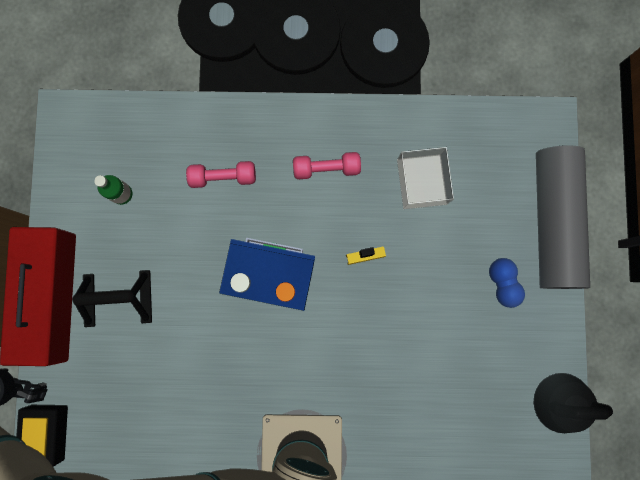

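View pics/side0.png

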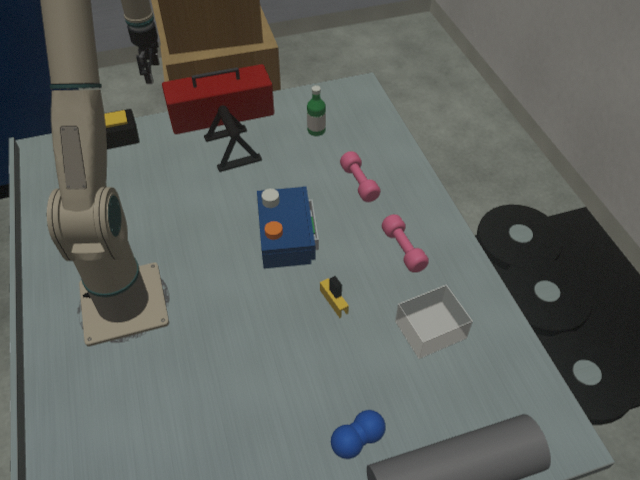

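The top view shows the shelf (deck corners near (230,240), (315,255), (304,309), (220,294)) with its lip on the far side (+x). The holder is at (366,255), the dumbbells at (221,174) and (327,166), the tub at (427,177). The side view shows the holder at (335,295), grip up. Next I'll measure these and zoom in.

```bash
cat > h.py <<'E'
import numpy as np,cv2
def ray(g,u,v,T=None):
    T=g["pose"] if T is None else T
    d=T[:3,:3]@np.array([(u-g["cx"])/g["fx"],-(v-g["cy"])/g["fy"],-1.]);return T[:3,3],d
def at_z(g,u,v,z,T=None):
    o,d=ray(g,u,v,T);return o+d*(z-o[2])/d[2]
def proj(g,P,T=None):
    T=g["pose"] if T is None else T
    p=(np.atleast_2d(P)-T[:3,3])@T[:3,:3]
    return np.c_[g["cx"]+g["fx"]*p[:,0]/-p[:,2],g["cy"]-g["fy"]*p[:,1]/-p[:,2]]
def hsv(g,lo,hi,box):
    h=cv2.cvtColor(g["pixels"],cv2.COLOR_RGB2HSV);m=cv2.inRange(h,lo,hi)
    k=np.zeros_like(m);x0,y0,x1,y1=box;k[y0:y1,x0:x1]=m[y0:y1,x0:x1];return k
E
python3 - <<'E'
import pickle;from h import *
d=pickle.load(open("d0.pkl","rb"));t=d["top"];s=d["side"]
m=hsv(t,(105,120,40),(125,255,255),(200,220,330,320))
c=max(cv2.findContours(m,0,1)[0],key=cv2.contourArea)
q=cv2.approxPolyDP(c,6,True)[:,0];print(q)
for p in q:print(p,at_z(t,*p,80).round(0))
m=hsv(t,(20,120,80),(35,255,255),(330,230,400,280))
ys,xs=np.nonzero(m);r=cv2.minAreaRect(np.c_[xs,ys].astype(np.float32));print(r)
for p in cv2.boxPoints(r):print(p,at_z(t,*p,38).round(0))
a=cv2.resize(t["pixels"][225:325,210:400],None,fx=4,fy=4,interpolation=2)
b=cv2.resize(s["pixels"][265:325,300:370],None,fx=4,fy=4,interpolation=2)
im=np.zeros((592,760,3),np.uint8)
a=cv2.resize(t["pixels"][230:320,210:400],None,fx=4,fy=4,interpolation=2)
im[:360]=a;im[360:360+232,:280]=b[:232]
c2=cv2.resize(s["pixels"][185:243+0,270:380],None,fx=4,fy=4,interpolation=2);im[360:592,290:730]=c2
cv2.imwrite("pics/z.png",im[:,:,::-1])
E
```

```text
[[231 239]
 [220 293]
 [304 309]
 [314 256]]
[231 239] [551. 189.  80.]
[220 293] [413. 212.  80.]
[304 309] [376.  -1.  80.]
[314 256] [511. -25.  80.]
((365.753662109375, 255.01705932617188), (10.266926765441895, 38.48351287841797), 77.90524291992188)
[345.8634  254.02925] [ 521. -108.   38.]
[383.49268 245.96584] [ 544. -207.   38.]
[385.64392 256.00488] [ 518. -213.   38.]
[348.01465 264.0683 ] [ 495. -114.   38.]
```

View pics/z.png

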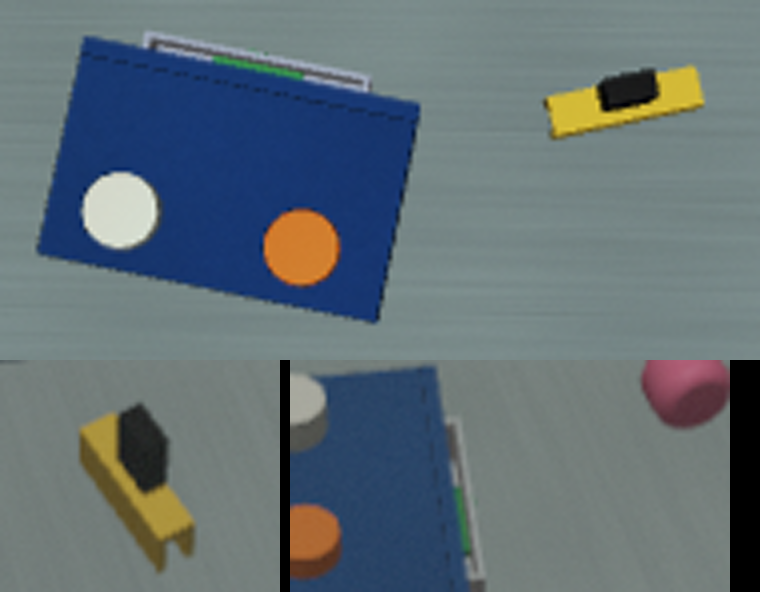

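The label side (no white on the visible −x face) appears to point +x, the same way as the shelf edge. The holder is yawed about +12.5° and the shelf about −10.6°. I'll move above the holder and check both up close.

```bash
python3 -m handwheel '[[[0,0,0],[-0.026,-0.03,0],0],[[0,0,0],[-0.026,-0.03,0],0],[[0,0,0],[-0.026,-0.03,0],0],[[0,0,0],[-0.026,-0.03,0],0],[[0,0,0],[-0.026,-0.03,0],0]]'
python3 -m handwheel '[[[0,0,0],[-0.026,-0.03,0],0],[[0,0,0],[-0.026,-0.03,0],0],[[0,0,0],[-0.026,-0.03,0],0],[[0,0,0],[-0.026,-0.03,0],0],[[0,0,0],[-0.026,-0.03,0],0]]'
python3 -m handwheel '[[[0,0,0],[-0.026,-0.03,0],0],[[0,0,0],[-0.026,-0.03,0],0],[[0,0,0],[-0.026,-0.03,0],0],[[0,0,0],[-0.026,-0.03,0],0],[[0,0,0],[-0.026,-0.03,0],0]]'
python3 -m handwheel '[[[0,0,-6.3],[0,0,0],0],[[0,0,-6.3],[0,0,0],0],[[0,0,-6.3],[0,0,0],0],[[0,0,-6.3],[0,0,0],0],[[0,0,-6.3],[0,0,0],0]]'
python3 - <<'E'
from cell import ctrl
s=ctrl.read_state();print(s['clock'],s['eef_pos'],s['tool_rot'],s['qpos'])
g=ctrl.get_image("wrist");print(g["T_tool_cam"],g["fx"])
import pickle;pickle.dump((s,g),open("w1.pkl","wb"))
import cv2;cv2.imwrite("pics/w1.png",g["pixels"][:,:,::-1])
E
```

```text
clock: 0.52
eef_pos: [286.0, 428.3, 231.0]
tool_rot: [-3.141, -0.0, 2.81]
force: [1.7, -1.4, -0.5]
width: 84.9
gripper_force: 0.0
clock: 0.93
eef_pos: [359.9, 244.3, 231.2]
tool_rot: [-3.141, -0.0, 2.81]
force: [0.7, 0.4, -0.5]
width: 85.1
gripper_force: 0.0
clock: 1.35
eef_pos: [434.0, 60.2, 231.3]
tool_rot: [3.142, -0.0, 2.81]
force: [0.2, -0.5, 1.1]
width: 85.4
gripper_force: 0.0
clock: 1.77
eef_pos: [433.6, 61.9, 231.1]
tool_rot: [3.142, -0.001, -2.919]
force: [1.2, 0.3, 0.3]
width: 85.5
gripper_force: 0.0
1.7667 [433.60085427  61.85204688 231.08601187] [ 3.14154359e+00 -6.60248968e-04 -2.91860935e+00] [-0.18509734  0.33095763 -0.02702507  2.07717729  0.01304388  0.7342731
  1.57343441]
[[-4.41157873e-04  9.58324002e-01  2.85683238e-01  7.32903325e+01]
 [ 9.99999722e-01  2.50878495e-04  7.02648389e-04  1.94937041e-01]
 [ 6.01693035e-04  2.85683468e-01 -9.58323846e-01 -1.42106962e+02]
 [ 0.00000000e+00  0.00000000e+00  0.00000000e+00  1.00000000e+00]] 378.2958274793901
```

View pics/w1.png

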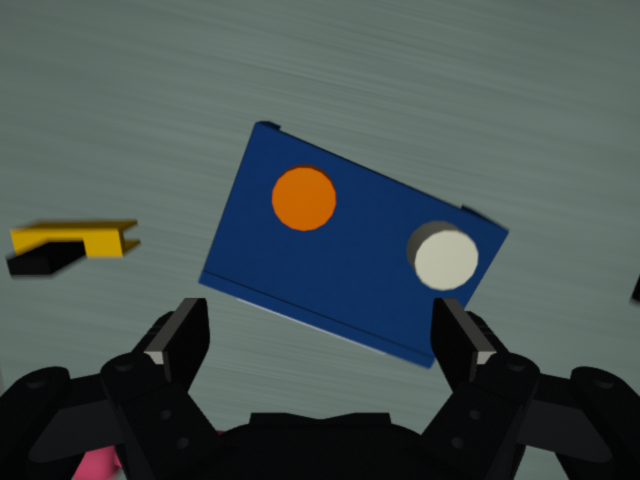

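The wrist view sees the deck, tins and the holder at (75,240) with its grip, but from behind. I'll half-turn the tool so the camera looks from the label/lip side, then translate to the holder.

```bash
for i in 1 2 3 4 5; do python3 -m handwheel '[[[0,0,7.16],[0,0,0],0],[[0,0,7.16],[0,0,0],0],[[0,0,7.16],[0,0,0],0],[[0,0,7.16],[0,0,0],0],[[0,0,7.16],[0,0,0],0]]' | sed -n '1,3p'; done
python3 - <<'E'
from cell import ctrl
from h import *
from scipy.spatial.transform import Rotation as R
s=ctrl.read_state();print(s['qpos'])
M=R.from_euler('xyz',s['tool_rot']).as_matrix()
print(M.T@(np.array([524,-159,215])-s['eef_pos']))
E
```

```text
clock: 2.23
eef_pos: [433.6, 62.0, 231.2]
tool_rot: [-3.141, -0.0, 2.726]
clock: 2.65
eef_pos: [433.6, 62.1, 231.2]
tool_rot: [-3.141, -0.0, 2.101]
clock: 3.07
eef_pos: [433.7, 62.1, 231.2]
tool_rot: [-3.141, -0.0, 1.476]
clock: 3.48
eef_pos: [433.7, 62.2, 231.2]
tool_rot: [-3.141, 0.0, 0.852]
clock: 3.9
eef_pos: [433.7, 62.2, 231.3]
tool_rot: [-3.141, 0.0, 0.227]
[-0.80095515  0.43732021  0.83479061  2.09207507 -0.45364178  0.79873405
 -1.03143444]
[ 38.1973595  235.87273575  16.23624266]
```

```bash
python3 -m handwheel '[[[0,0,0],[0.0076,0.04,0],0],[[0,0,0],[0.0076,0.04,0],0],[[0,0,0],[0.0076,0.04,0],0],[[0,0,0],[0.0076,0.04,0],0],[[0,0,0],[0.0076,0.04,0],0]]' | sed -n '1,3p'
python3 -m handwheel '[[[0,0,0],[0,0.036,0],0],[[0,0,0],[0,0,0],0],[[0,0,0],[0,0,0],0]]' | sed -n '1,3p'
python3 - <<'E'
from cell import ctrl
s=ctrl.read_state();print(s['clock'],s['eef_pos'],s['tool_rot'],s['qpos'])
g=ctrl.get_image("wrist")
import pickle;pickle.dump((s,g),open("w2.pkl","wb"))
import cv2;cv2.imwrite("pics/w2.png",g["pixels"][:,:,::-1])
E
```

```text
clock: 4.32
eef_pos: [518.0, -124.8, 231.1]
tool_rot: [-3.141, 0.0, 0.234]
clock: 4.57
eef_pos: [525.4, -161.4, 231.1]
tool_rot: [3.14, 0.001, 0.229]
4.5667 [ 525.41450619 -161.4483384   231.12275653] [3.14031154e+00 6.58454328e-04 2.28511433e-01] [-0.23056653  0.58725074  0.75167524  1.81404194 -0.48776507  0.93488701
 -0.60645991]
```

View pics/w2.png

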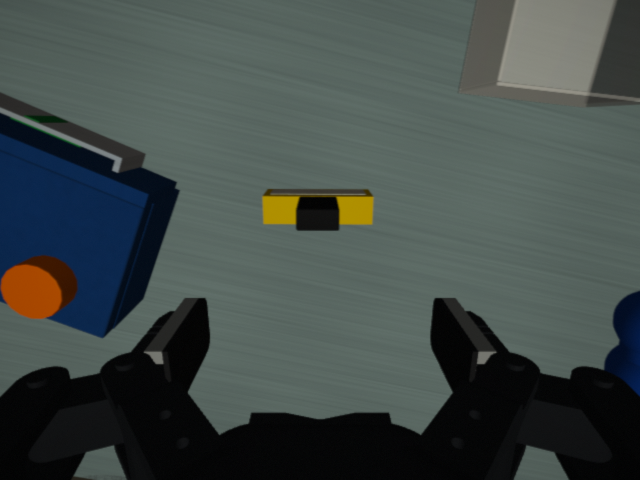

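The wrist view shows the bridge spanning (263–373, 195–224) with the grip at (318,213). The white label is on the +x side, so the label faces the right way. I'll compute the holder pose.

```bash
cat >> h.py <<'E'
from scipy.spatial.transform import Rotation as Rot
def camT(s,g):
    T=np.eye(4);T[:3,:3]=Rot.from_euler('xyz',s['tool_rot']).as_matrix();T[:3,3]=s['eef_pos'];return T@g["T_tool_cam"]
E
python3 - <<'E'
import pickle;from h import *
s,g=pickle.load(open("w2.pkl","rb"));T=camT(s,g)
m=hsv(g,(20,150,150),(35,255,255),(250,180,390,240))
ys,xs=np.nonzero(m);print(xs.min(),xs.max(),ys.min(),ys.max())
for c in(270,285,350,365):
    r=np.nonzero(m[:,c])[0];print(c,r.min(),r.max())
k=cv2.inRange(cv2.cvtColor(g["pixels"],cv2.COLOR_RGB2HSV),(0,0,0),(180,255,60));k[:185]=0;k[240:]=0;k[:,:280]=0;k[:,360:]=0
ys,xs=np.nonzero(k);print("grip",xs.min(),xs.max(),ys.min(),ys.max())
b=[at_z(g,*p,38,T) for p in((263,224.5),(373.5,224.5),(263,196),(373.5,196))]
print(np.round(b,1))
y=b[0]-b[1];print(np.linalg.norm(y),np.degrees(np.arctan2(-y[0],y[1])))
print("tool yaw",np.degrees(s['tool_rot'][2]))
c=(b[0]+b[1])/2;yaw=np.arctan2(-y[0],y[1]);xh=np.array([np.cos(yaw),np.sin(yaw),0])
print("origin",c,"grip top",c+17*xh,"widthx",(b[2]-b[0])@xh)
P=[c+x*xh+yy*np.array([-xh[1],xh[0],0])+np.array([0,0,50]) for x in(8,26) for yy in(-17,17)]
print(proj(g,P,T).round(1))
M=Rot.from_euler('xyz',s['tool_rot']).as_matrix();print("tool shift",M.T@(c+17*xh-s['eef_pos']))
E
```

```text
263 372 197 223
270 197 223
285 197 223
350 197 223
365 197 223
grip 280 359 190 230
[[ 494.7 -115.3   38. ]
 [ 517.6 -214.2   38. ]
 [ 520.8 -110.5   38. ]
 [ 543.2 -207.2   38. ]]
101.49799786017292 13.037991124485231
tool yaw 13.09274067992998
origin [ 506.12100886 -164.78222325   38.        ] grip top [ 522.68276063 -160.94707288   38.        ] widthx 26.536353379109528
[[339.8 231.5]
 [296.5 231.5]
 [340.1 209.2]
 [296.1 209.2]]
tool shift [ -2.42001927  -1.35446416 193.12281513]
```

```bash
python3 -m handwheel '[[[0,0,0],[-0.0024,-0.0014,0.04],0],[[0,0,0],[0,0,0.04],0],[[0,0,0],[0,0,0.04],0],[[0,0,0],[0,0,0.035],0],[[0,0,0],[0,0,0.03],0]]' 
python3 -m handwheel '[[[0,0,0],[0,0,0],0],[[0,0,0],[0,0,0],0],[[0,0,0],[0,0,0],1],[[0,0,0],[0,0,0],1],[[0,0,0],[0,0,0],1]]'
python3 -m handwheel '[[[0,0,0],[0,0,0],1],[[0,0,0],[0,0,0],1],[[0,0,0],[0,0,0],1],[[0,0,0],[0,0,0],1],[[0,0,0],[0,0,0],1]]'
```

```text
clock: 5.03
eef_pos: [522.2, -154.6, 43.9]
tool_rot: [-3.139, 0.002, 0.237]
force: [0.3, 0.5, 0.7]
width: 85.5
gripper_force: 0.0
clock: 5.45
eef_pos: [524.6, -157.8, 48.3]
tool_rot: [3.14, -0.003, 0.236]
force: [-0.4, -0.2, -0.5]
width: 51.6
gripper_force: 0.0
clock: 5.87
eef_pos: [524.4, -158.0, 47.9]
tool_rot: [3.141, -0.003, 0.235]
force: [0.6, 0.8, 8.5]
width: 33.7
gripper_force: 60.3
```

Grip confirmed (33.7 mm at 60 N). I'll lift, go to a look pose beside the lip and turn to the shelf's yaw.

```bash
python3 -m handwheel '[[[0,0,0],[0,0,-0.01],1],[[0,0,0],[0,0,-0.02],1],[[0,0,0],[0,0,-0.035],1],[[0,0,0],[0,0,-0.035],1],[[0,0,0],[0,0,-0.03],1]]' 
python3 -m handwheel '[[[0,0,0],[0.0156,-0.033,0],1],[[0,0,0],[0.0156,-0.033,0],1],[[0,0,0],[0.0156,-0.033,0],1],[[0,0,6],[0,0,0],1],[[0,0,6],[0,0,0],1]]'
python3 -m handwheel '[[[0,0,6],[0,0,0],1],[[0,0,5.7],[0,0,0],1],[[0,0,0],[0,0,0],1],[[0,0,0],[0,0,0],1],[[0,0,0],[0,0,0],1]]'
python3 - <<'E'
from cell import ctrl
s=ctrl.read_state();print(s['clock'],s['eef_pos'],s['tool_rot'],s['qpos'])
g=ctrl.get_image("wrist")
import pickle;pickle.dump((s,g),open("w3.pkl","wb"))
import cv2;cv2.imwrite("pics/w3.png",g["pixels"][:,:,::-1])
E
```

```text
clock: 6.28
eef_pos: [522.8, -158.1, 178.9]
tool_rot: [3.141, -0.0, 0.235]
force: [-0.1, 0.2, -0.4]
width: 33.5
gripper_force: 59.7
clock: 6.7
eef_pos: [545.9, -46.9, 176.8]
tool_rot: [-3.139, -0.0, 0.027]
force: [-0.3, -1.6, -1.8]
width: 33.1
gripper_force: 59.9
clock: 7.12
eef_pos: [545.5, -50.5, 176.6]
tool_rot: [-3.141, -0.0, -0.176]
force: [-0.8, 0.1, -0.8]
width: 33.3
gripper_force: 59.9
7.1167 [545.47093496 -50.49607223 176.60881415] [-3.14137402e+00 -2.07841663e-05 -1.75829407e-01] [-0.46821836  0.69640726  0.82944255  1.87732752 -0.66741641  0.87055487
 -1.0475383 ]
```

View pics/w3.png

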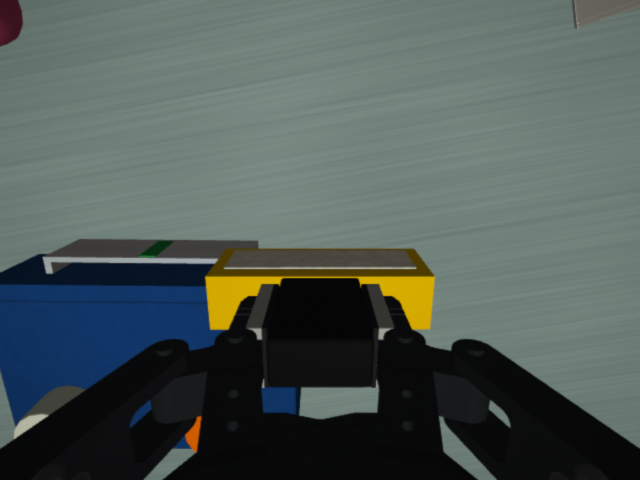

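The wrist view shows the lip at (50–258, 240–270), its green mark at (157,249), the deck front edge at row ≈285, and the holder held level at (206–433, 250–330). I'll zoom in to fit lines.

```bash
python3 - <<'E'
import pickle;from h import *
s,g=pickle.load(open("w3.pkl","rb"));p=g["pixels"]
a=cv2.resize(p[232:296,30:230],None,fx=4,fy=4,interpolation=0);b=cv2.resize(p[240:340,195:445],None,fx=3,fy=3,interpolation=0)
im=np.zeros((560,800,3),np.uint8);im[:256]=a;im[258:558,:750]=b
cv2.imwrite("pics/w3z.png",im[:,:,::-1])
for c in(75,110,150,190):print(c,[(r,*p[r,c]) for r in range(236,292,1)][::2])
E
```

```text
75 [(236, np.uint8(111), np.uint8(128), np.uint8(121)), (238, np.uint8(109), np.uint8(126), np.uint8(120)), (240, np.uint8(101), np.uint8(113), np.uint8(108)), (242, np.uint8(61), np.uint8(60), np.uint8(58)), (244, np.uint8(61), np.uint8(59), np.uint8(57)), (246, np.uint8(60), np.uint8(59), np.uint8(57)), (248, np.uint8(61), np.uint8(59), np.uint8(57)), (250, np.uint8(60), np.uint8(59), np.uint8(57)), (252, np.uint8(61), np.uint8(59), np.uint8(58)), (254, np.uint8(60), np.uint8(59), np.uint8(56)), (256, np.uint8(73), np.uint8(73), np.uint8(71)), (258, np.uint8(148), np.uint8(156), np.uint8(154)), (260, np.uint8(151), np.uint8(159), np.uint8(157)), (262, np.uint8(73), np.uint8(84), np.uint8(92)), (264, np.uint8(6), np.uint8(18), np.uint8(34)), (266, np.uint8(7), np.uint8(18), np.uint8(35)), (268, np.uint8(7), np.uint8(18), np.uint8(34)), (270, np.uint8(6), np.uint8(18), np.uint8(34)), (272, np.uint8(7), np.uint8(20), np.uint8(36)), (274, np.uint8(7), np.uint8(19), np.uint8(36)), (276, np.uint8(6), np.uint8(19), np.uint8(35)), (278, np.uint8(7), np.uint8(18), np.uint8(34)), (280, np.ui
[... 3730 characters left out ...]
(162), np.uint8(166)), (264, np.uint8(31), np.uint8(39), np.uint8(51)), (266, np.uint8(7), np.uint8(19), np.uint8(35)), (268, np.uint8(7), np.uint8(19), np.uint8(36)), (270, np.uint8(6), np.uint8(19), np.uint8(35)), (272, np.uint8(7), np.uint8(20), np.uint8(36)), (274, np.uint8(6), np.uint8(20), np.uint8(36)), (276, np.uint8(8), np.uint8(20), np.uint8(36)), (278, np.uint8(7), np.uint8(20), np.uint8(35)), (280, np.uint8(8), np.uint8(20), np.uint8(36)), (282, np.uint8(6), np.uint8(18), np.uint8(35)), (284, np.uint8(9), np.uint8(20), np.uint8(37)), (286, np.uint8(13), np.uint8(39), np.uint8(77)), (288, np.uint8(18), np.uint8(54), np.uint8(105)), (290, np.uint8(17), np.uint8(53), np.uint8(105))]
```

View pics/w3z.png

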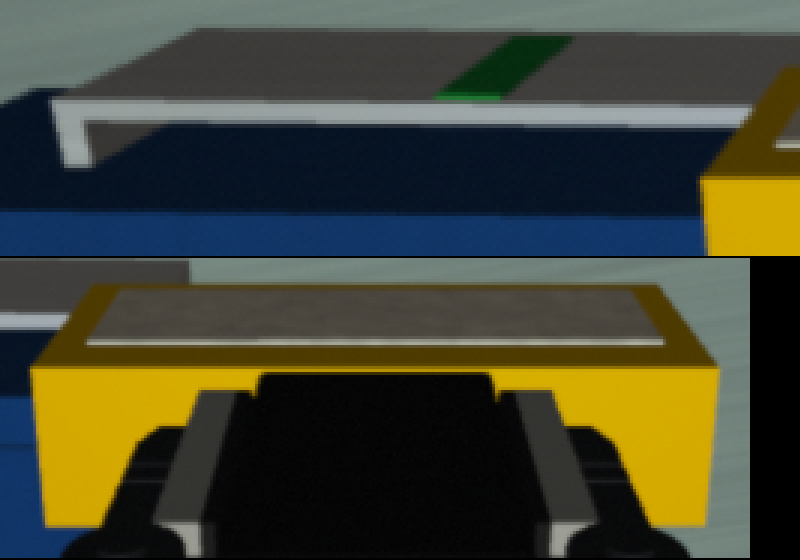

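```bash
cat > rel.py <<'E'
import pickle;from h import *
from scipy.optimize import least_squares
s,g=pickle.load(open("w3.pkl","rb"));T=camT(s,g)
M=Rot.from_euler('xyz',s['tool_rot']).as_matrix()
# holder pose fit (6dof) from image points
H=np.array([[26,50,38],[26,-50,38],[0,50,38],[0,-50,38],[26,50,0],[26,-50,0]],float)
uv=np.array([[205,276],[434.3,276],[210,329.3],[430.3,329.3],[226,249],[414,249]])
f=lambda q:(proj(g,Rot.from_rotvec(q[:3]).apply(H)+q[3:],T)-uv).ravel()
r=least_squares(f,[0,0,s['tool_rot'][2],*(s['eef_pos']-[17,0,48])])
print("holder rotvec deg",np.degrees(r.x[:3]),"origin",r.x[3:],"res",np.abs(r.fun).max())
hp=r.x
S=np.array([[13,75,60],[13,0,60],[0,30,80],[0,-30,80]],float)
# shelf: x,y,yaw
obs=[((43,257),(13,75,60)),((147,257.3),(13,0,60))]
def fs(q):
    Rz=Rot.from_euler('z',q[2]).as_matrix();o=np.array([q[0],q[1],0]);e=[]
    for p,P in obs: e+=list(proj(g,Rz@np.array(P,float)+o,T)[0]-p)
    for p,x,z in(((190,257.7),13,60),((75,284.8),0,80),((190,285.8),0,80)):
        w=Rz.T@(at_z(g,*p,z,T)-o);e.append((w[0]-x)*1.5)
    return e
r2=least_squares(fs,[531,82,-.18]);q=r2.x;print("shelf",q[:2],np.degrees(q[2]),"res",np.round(r2.fun,1))
Rs=Rot.from_euler('z',q[2]).as_matrix();o=np.array([q[0],q[1],0])
print("holder origin in shelf",Rs.T@(hp[3:]-o),"holder in shelf yaw",np.degrees(hp[5]-q[2]))
print("tool yaw",np.degrees(s['tool_rot'][2]),"tcp in shelf",Rs.T@(s['eef_pos']-o))
for nm,tg in(("above+out",[8,0,65]),):
    print(nm,M.T@(Rs@np.array(tg)+o-hp[3:]))
E
python3 rel.py
```

```text
holder rotvec deg [-0.1714609   1.02076487 -9.97024747] origin [526.39914044 -47.38622788 128.56295525] res 0.29376798645188273
shelf [531.85561655  79.76886678] -10.512430685114952 res [ 0.4 -0.2 -0.4  0.1  0.   0.2 -0.1]
holder origin in shelf [  17.83440906 -126.01636832  128.56295525] holder in shelf yaw 7376.627168474683
tool yaw -10.074282941757325 tcp in shelf [  37.15347764 -125.59438812  176.60881415]
above+out [  -8.87178962 -126.07398794   63.59033637]
```

```bash
python3 -m handwheel '[[[0,0,0],[-0.002,-0.0315,0],1],[[0,0,0],[-0.002,-0.0315,0],1],[[0,0,0],[-0.002,-0.0315,0],1],[[0,0,0],[-0.002,-0.0315,0],1],[[0,0,0.5],[0,0,0],1]]' | sed -n '1,4p'
python3 -m handwheel '[[[0,0,0],[0,0,0.015],1],[[0,0,0],[0,0,0.015],1],[[0,0,0],[0,0,0.015],1],[[0,0,0],[0,0,0.015],1],[[0,0,0],[0,0,0],1]]'|sed -n '1,4p'
python3 -m handwheel '[[[0,0,0],[0,0,0],1],[[0,0,0],[0,0,0],1],[[0,0,0],[0,0,0],1]]'
python3 - <<'E'
from cell import ctrl
s=ctrl.read_state();print(s['clock'],s['eef_pos'],s['tool_rot'],s['force'])
g=ctrl.get_image("wrist")
import pickle;pickle.dump((s,g),open("w4.pkl","wb"))
import cv2;im=cv2.resize(g["pixels"][235:345,180:460],None,fx=2.8,fy=2.8,interpolation=0);cv2.imwrite("pics/w4.png",im[:,:,::-1])
import numpy as np
from h import Rot
q=(531.86,79.77);y=np.radians(-10.51)
Rs=Rot.from_euler('z',y).as_matrix();print("tcp in shelf",Rs.T@(s['eef_pos']-[*q,0]))
E
```

```text
clock: 7.58
eef_pos: [560.4, 83.6, 175.4]
tool_rot: [-3.136, 0.002, -0.176]
force: [-0.4, 0.7, -0.6]
clock: 8.0
eef_pos: [558.2, 74.9, 114.0]
tool_rot: [3.141, 0.005, -0.186]
force: [-0.1, 0.3, -1.4]
clock: 8.25
eef_pos: [560.8, 74.6, 117.4]
tool_rot: [-3.141, -0.002, -0.187]
force: [1.0, 0.0, -0.6]
width: 33.6
gripper_force: 60.2
8.25 [560.79854208  74.58145181 117.36267057] [-3.14102906e+00 -1.64206745e-03 -1.86975327e-01] [ 1.0008044   0.02366457 -0.64907891]
tcp in shelf [ 29.39947086   0.17709613 117.36267057]
```

View pics/w4.png

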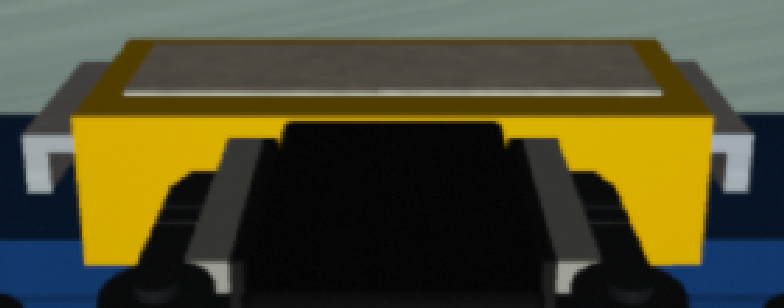

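The holder is straddling the lip, with the lip ends at crop (22,134) and (752,134) and the bridge at 72–713. It looks about 1 mm off-centre, so I'll compute that.

```bash
python3 - <<'E'
import pickle;from h import *
from scipy.optimize import least_squares
s,g=pickle.load(open("w4.pkl","rb"));T=camT(s,g);p=g["pixels"].astype(int)
k=lambda c,r:(180+c/2.8,235+r/2.8)
L=at_z(g,*k(22,133),60,T);R_=at_z(g,*k(752.5,133),60,T);print("len",np.linalg.norm(L-R_))
y=L-R_;syaw=np.arctan2(-y[0],y[1]);Rs=Rot.from_euler('z',syaw).as_matrix()
o=(L+R_)/2-Rs@[13,0,60];print("shelf",o,np.degrees(syaw))
H=np.array([[26,50,38],[26,-50,38],[0,50,38],[0,-50,38],[26,50,0],[26,-50,0]],float)
uv=np.array([k(72,116),k(713,116),k(84,265),k(701,265),k(131,39.5),k(657,39.5)])
r=least_squares(lambda q:(proj(g,Rot.from_rotvec(q[:3]).apply(H)+q[3:],T)-uv).ravel(),[0,0,syaw,*(s['eef_pos']-[17,0,48])])
print("holder",np.degrees(r.x[:3]),r.x[3:],np.abs(r.fun).max())
print("holder in shelf",Rs.T@(r.x[3:]-o),np.degrees(r.x[2]-syaw))
E
```

```text
len 149.35004492378928
shelf [ 5.31903678e+02  8.07909824e+01 -1.42108547e-14] -10.742046725268203
holder [ -0.43948041   0.78584689 -10.52581436] [541.68982312  77.64447051  69.18294503] 0.33178960366154797
holder in shelf [10.20112599 -1.26735668 69.18294503] 0.21623236684716607
```

```bash
python3 -m handwheel '[[[0,0.7,0.2],[0,-0.0012,0.005],1],[[0,0,0],[-0.004,0,0],1],[[0,0,0],[-0.002,0,0],1],[[0,0,0],[0,0,0],1],[[0,0,0],[0,0,0],1]]'
python3 -m handwheel '[[[0,0,0],[-0.001,0,0],1],[[0,0,0],[-0.001,0,0],1],[[0,0,0],[0,0,0],1],[[0,0,0],[0,0,0],1]]'
```

```text
clock: 8.72
eef_pos: [554.5, 77.2, 111.6]
tool_rot: [-3.141, -0.013, -0.19]
force: [1.0, -0.4, -0.5]
width: 33.5
gripper_force: 60.2
clock: 9.05
eef_pos: [552.4, 77.5, 111.2]
tool_rot: [-3.142, -0.012, -0.19]
force: [0.0, 0.3, -1.4]
width: 33.5
gripper_force: 60.2
```

```bash
for i in 1 2 3; do python3 -m handwheel '[[[0,0,0],[-0.0008,0,0],1],[[0,0,0],[0,0,0],1],[[0,0,0],[0,0,0],1]]' | sed -n '1,4p'; done
```

```text
clock: 9.3
eef_pos: [551.6, 77.7, 111.2]
tool_rot: [-3.142, -0.012, -0.19]
force: [-0.2, -0.8, 0.2]
clock: 9.55
eef_pos: [550.8, 77.9, 111.2]
tool_rot: [-3.142, -0.012, -0.19]
force: [-0.1, 0.5, -1.1]
clock: 9.8
eef_pos: [550.1, 78.0, 111.2]
tool_rot: [-3.142, -0.012, -0.19]
force: [-0.1, -0.0, -0.9]
```

```bash
for i in 1 2 3; do python3 -m handwheel '[[[0,0,0],[-0.0006,0,0],1],[[0,0,0],[0,0,0],1],[[0,0,0],[0,0,0],1]]' | sed -n '1,4p'; done
```

```text
clock: 10.05
eef_pos: [550.0, 78.0, 111.3]
tool_rot: [3.142, -0.013, -0.19]
force: [0.4, -0.1, -1.5]
clock: 10.3
eef_pos: [549.8, 78.1, 111.3]
tool_rot: [3.141, -0.014, -0.19]
force: [4.1, -1.6, -2.1]
clock: 10.55
eef_pos: [549.6, 78.1, 111.4]
tool_rot: [3.141, -0.015, -0.19]
force: [4.2, -0.3, -3.0]
```

Contact is made at about 4 N. I'll hold and check the torque to see where the tongue bears.

```bash
python3 -m handwheel '[[[0,0,0],[-0.0004,0,0],1],[[0,0,0],[0,0,0],1],[[0,0,0],[0,0,0],1],[[0,0,0],[0,0,0],1],[[0,0,0],[0,0,0],1]]' | sed -n '1,4p'
python3 - <<'E'
from cell import ctrl
from h import *
s=ctrl.read_state();print(s['force'],s['torque'],s['eef_pos'])
g=ctrl.get_image("wrist");import pickle;pickle.dump((s,g),open("w5.pkl","wb"))
cv2.imwrite("pics/w5.png",cv2.resize(g["pixels"][235:345,180:460],None,fx=2.8,fy=2.8,interpolation=0)[:,:,::-1])
E
```

```text
clock: 10.97
eef_pos: [549.6, 78.1, 111.5]
tool_rot: [3.141, -0.016, -0.19]
force: [5.4, -0.7, -3.9]
[ 5.42664564 -0.68821731 -3.92603432] [-0.16921385 -1.51094098  0.22541017] [549.60755265  78.0922246  111.47666081]
```

View pics/w5.png

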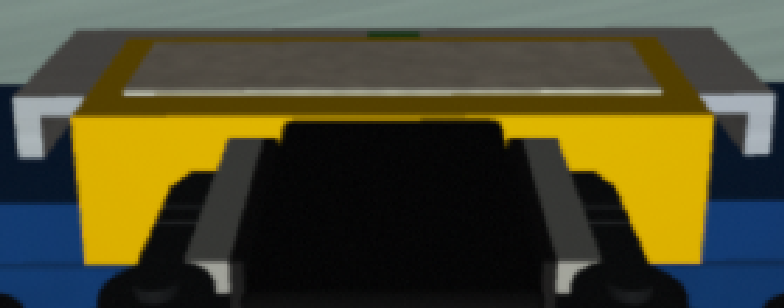

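The tongue is flat on the face at about 5 N and centred within 0.4 mm; lip ends are at 13 and 776 and the bridge at 72–713. I'll ease off and slide down.

```bash
python3 -m handwheel '[[[0,0,0],[0.001,0,0],1],[[0,0,0],[0.0004,0,0],1],[[0,0,0],[0,0,0.002],1],[[0,0,0],[0,0,0.003],1],[[0,0,0],[0,0,0],1]]' | sed -n '1,4p'
python3 -m handwheel '[[[0,0,0],[0,0,0.003],1],[[0,0,0],[0,0,0.003],1],[[0,0,0],[0,0,0.003],1],[[0,0,0],[0,0,0],1],[[0,0,0],[0,0,0],1]]' | sed -n '1,4p'
```

```text
clock: 11.43
eef_pos: [549.8, 78.0, 106.0]
tool_rot: [3.141, -0.013, -0.19]
force: [4.8, -0.7, -1.7]
clock: 11.85
eef_pos: [549.9, 77.9, 96.7]
tool_rot: [3.141, -0.013, -0.19]
force: [6.2, -1.6, -2.9]
```

```bash
python3 -m handwheel '[[[0,0,0],[0.001,0,0],1],[[0,0,0],[0,0,0.002],1],[[0,0,0],[0,0,0.002],1],[[0,0,0],[0,0,0],1],[[0,0,0],[0,0,0],1]]' | sed -n '1,4p'
```

```text
clock: 12.27
eef_pos: [550.1, 77.9, 92.6]
tool_rot: [3.141, -0.011, -0.19]
force: [4.3, -0.1, -3.9]
```

```bash
python3 -m handwheel '[[[0,0,0],[0.001,0,0],1],[[0,0,0],[0,0,0.002],1],[[0,0,0],[0,0,0.002],1],[[0,0,0],[0,0,0],1],[[0,0,0],[0,0,0],1]]' | sed -n '1,4p'
python3 -m handwheel '[[[0,0,0],[0,0,0.002],1],[[0,0,0],[0,0,0.002],1],[[0,0,0],[0,0,0],1],[[0,0,0],[0,0,0],1]]' | sed -n '1,4p'
```

```text
clock: 12.68
eef_pos: [550.4, 78.0, 88.7]
tool_rot: [-3.141, -0.01, -0.191]
force: [-0.6, -0.2, -1.8]
clock: 13.02
eef_pos: [551.2, 77.9, 85.2]
tool_rot: [-3.141, -0.011, -0.19]
force: [-1.1, 1.2, 2.6]
```

The spring is touched where expected. Pressing on.

```bash
python3 -m handwheel '[[[0,0,0],[0,0,0.002],1],[[0,0,0],[0,0,0.002],1],[[0,0,0],[0,0,0],1],[[0,0,0],[0,0,0],1]]' | sed -n '1,4p'
python3 -m handwheel '[[[0,0,0],[0,0,0.0015],1],[[0,0,0],[0,0,0.0015],1],[[0,0,0],[0,0,0],1],[[0,0,0],[0,0,0],1]]' | sed -n '1,4p'
```

```text
clock: 13.35
eef_pos: [551.3, 77.9, 81.2]
tool_rot: [-3.141, -0.011, -0.19]
force: [-2.1, -0.1, 5.6]
clock: 13.68
eef_pos: [551.4, 77.8, 78.5]
tool_rot: [-3.141, -0.011, -0.19]
force: [-2.7, 0.6, 7.6]
```

```bash
python3 -m handwheel '[[[0,0,0],[0,0,0.001],1],[[0,0,0],[0,0,0],1],[[0,0,0],[0,0,0],1]]' | sed -n '1,4p'
python3 -m handwheel '[[[0,0,0],[0,0,0.001],1],[[0,0,0],[0,0,0],1],[[0,0,0],[0,0,0],1]]' | sed -n '1,4p'
```

```text
clock: 13.93
eef_pos: [551.4, 77.8, 77.9]
tool_rot: [-3.141, -0.012, -0.19]
force: [-2.7, 0.7, 11.3]
clock: 14.18
eef_pos: [551.4, 77.8, 77.9]
tool_rot: [-3.14, -0.012, -0.191]
force: [-6.1, 2.3, 19.7]
```

Hard stop at TCP z 77.9 with the force rising to 20 N, so the bridge is on the lip. One last look to confirm.

```bash
python3 - <<'E'
from cell import ctrl
from h import *
s=ctrl.read_state()
a=ctrl.get_image("wrist")["pixels"][235:345,180:460];b=ctrl.get_image("side")["pixels"][175:275,240:350]
im=np.zeros((592,784,3),np.uint8);im[:308]=cv2.resize(a,(784,308),interpolation=0);im[308:592,:312]=cv2.resize(b,(312,284),interpolation=2)
cv2.imwrite("pics/w6.png",im[:,:,::-1]);print(ctrl.read_state())
E
```

```text
{'clock': 14.2833, 'qpos': array([-0.62454666,  0.83483634,  0.70874004,  1.93058663, -0.85266194,
        0.69285282, -1.14807728]), 'qd': array([ 5.43361962e-04,  1.38809959e-04,  1.65233417e-04,  1.65962882e-03,
       -8.32809533e-04,  1.69394981e-05, -8.51898203e-04]), 'tau': array([  1.29662264, -42.86165357,   9.27284271, -10.35006523,
        -0.68896344,  -2.09936768,   0.06307601]), 'eef_pos': array([551.40611561,  77.86612021,  77.89061986]), 'tool_rot': array([-3.1397163 , -0.01175548, -0.19047919]), 'force': array([-5.4938439 ,  2.47686094, 19.87068201]), 'torque': array([ 0.02831992,  1.7169972 , -0.01604288]), 'gripper_force': 62.87463426589966, 'width': 33.49408356390916}
```

View pics/w6.png

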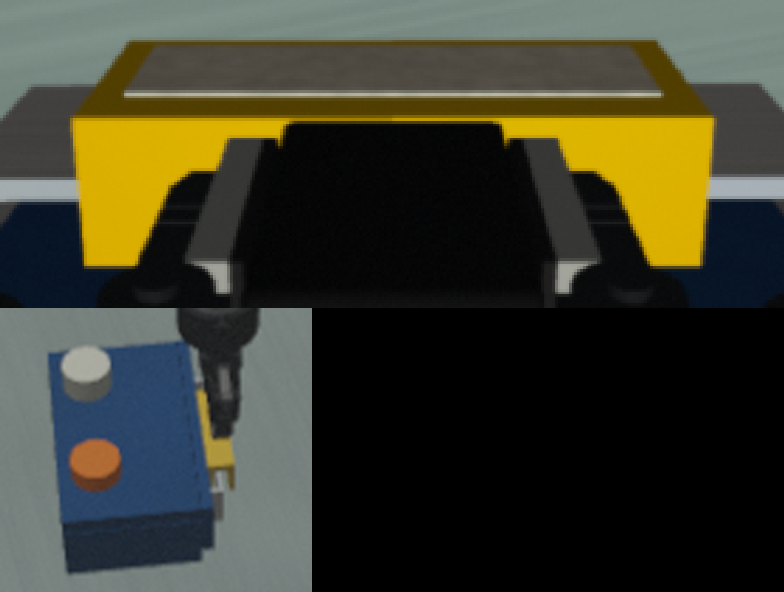

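The holder sits level on the lip, bridge at (72–713) with the lip visible evenly on both sides. It is still gripped and pressed down with about 20 N.

```bash
python3 -c "
from cell import ctrl
print(ctrl.finish_job())"
```

```text
the job is handed in; nothing more can be done
None
```

The label holder was pressed flat on the shelf edge at about 5 N, then slid down behind the lip to its hard stop, within about 0.5 mm of the green mark, and the job was handed in at 14.3 s with the arm still gripping it and pressing down at about 20 N.

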